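# Blade in, lid on, hold the jog: ice shaver

### The job

Get the ice shaver ready: take the blade plate from its stand, slide it fully down into the slot at the front of the drum and let go of it. Then set the lid on the drum with its handle bar in line with the left and right loading ribs so that the lugs drop in, and twist it clockwise against the spring to the jog position half way to the lock (bar over the single jog ribs), never as far as the lock click. Finish while gripping the lid and holding it there, since the spring turns it back when let go, and leave the cup under the spout, the deli tub and the salt shaker where they stand.

Things in the scene. Friction and masses are not known exactly. Their poses are not given: they have to be found in the camera images.
- shaver: White tabletop ice shaver, fixed; light metal drum (120 mm across, open top) on a motor base, slot and spout towards the robot. Origin: on the worktop under the drum's upright axis; x from spout to back, y left, z up. At the back left, 26 degrees left of +x and 83 mm from the axis, a catch housing stands up to z 160 mm.
- rim (a point): Centre of the drum's mouth, on the axis at rim height, 146 mm above the worktop. Just inside the rim is a ledge of inner radius 46 mm (z 138 to 145 mm) with two gaps 28 mm wide at the shaver's +y and -y sides, through which the lid's lugs pass down. The drum is 102 mm across inside, below the ledge.
- load_rib (a point): Left loading rib: single black rib outside the drum just under the rim at the shaver's +y side, 66 mm from the axis; its twin is across the drum at -y. The ledge gaps lie behind these two ribs.
- jog_rib (a point): Jog rib: single black rib like the loading rib, 38 degrees clockwise of it seen from above; its twin is across the drum. The bar points here at the jog position.
- lock_rib (a point): Lock ribs: a close pair of black ribs 70 degrees clockwise of the loading rib; twins across the drum. Before it a sprung steel catch is felt from about 56 degrees of lid turn; forced past it (about 66 degrees) it clicks behind the lid's pointer and locks the lid. The bar must not get there.
- slot (a point): Bottom centre of the blade slot, where the middle of the plate's lower edge rests when home: shaver x = -72 mm, y = 0, z = 78 mm. The slot is upright, 60 mm wide along the shaver's y, 8 mm along its x; its mouth is at z = 130 mm, 52 mm above this point.
- blade: Flat steel blade plate standing upright in the stand: 56 mm wide (its y), 5 mm thick (x), 60 mm high, with a black grip on top, 34 mm wide (y), 10 mm thick (x), from z 60 to 112 mm. 90 g. Origin: middle of its lower edge, z up. Either face may look forward in the slot.
- stand: Low white block, fixed, 62 x 84 x 42 mm (x, y, z), origin at the centre of its underside, with two slots 8 mm wide along y at x = -12 and +12 mm, floors at z = 8 mm. The blade stands in the one at x = -12 mm; the other is empty.
- lid: White round lid, 220 g, right way up on the worktop. Origin: centre of its underside; x along the black handle bar, z up. Bar 88 mm long, 18 mm wide (y), z 26 to 62 mm: grip across its width at the middle. Flange 124 mm across, z 18 to 26 mm, with a small pointer at each bar end. Seated, the flange rests on the rim and the origin is on the drum axis at z 128 mm.
- lug (a point): One of the lid's two lugs, under one bar end (its twin is under the other; the lid works either way round): 18 mm wide, out to radius 48 mm, z 2 to 8 mm of the lid, on a spigot 87 mm across that reaches 18 mm below the flange and tapers to 79 mm at the bottom. Loading position: bar along the shaver's y, about 6 degrees of play either way.
- jog_ring (a joint): Sprung switch ring in the drum, turned by the lid's lugs: 0 at rest, grows (rad) as the lid turns clockwise from above. Lugs meet it about 8 degrees past loading; jog is 0.52 (lid at 38 degrees), catch felt from 0.85, click at about 1.0, stop 1.1. Spring torque 0.05 Nm + 0.25 Nm per rad; it turns the lid back when let go.
- portion_cup: Small steel sauce cup, 68 mm diameter, 40 mm high, standing loose under the spout; origin at the centre of its underside. Leave it.
- deli_tub: White deli tub with lid, 114 mm diameter, 68 mm high, loose; origin at the centre of its underside. Leave it.
- salt: Small glass salt shaker with steel cap, 45 mm diameter, 87 mm high, loose; origin at the centre of its underside. Leave it.
Not all that is in view belongs to the job. There is more than one size of the blade; the job needs the smaller.

How it is judged:
By the outcome, as a careful person would: the job done as asked, in the order asked, and still so for the second after the job is handed in, while the arm keeps its last pose, push and grip.
It also fails if it takes over 72 s, if anything falls off the work surface, if the arm or the gripper's body presses on something with over 40 N, if the wrist force passes 120 N, or if a joint passes its speed limit or range.

### The arm

A 6-joint arm with a two-finger parallel gripper is mounted at the origin on a cart in front of the work surface, level with it; the furniture and walls round the work are solid. World frame = base frame: x ahead of the robot, y to its left, z up, the work surface at z = 0. Lengths are in m, angles in rad, forces in N, time in s.
With the tool pointing down it reaches from about 0.375 to 0.975 m from the base axis. Payload 3.8 kg.
Tool frame: the origin (TCP) lies at the very end of the fingers, on their centre line; the grasp point (between the pads) lies 19 mm behind it; z points along the fingers, y is the line along which they close (so a half turn about z gives the same grasp; the last joint's range is limited). The gripper opens to 85 mm and grips with 20 to 120 N. Pads are 22 mm wide; open, the fingers measure 114 mm over their backs; the gripper's body (76 mm by 85 mm) begins 54 mm behind the grasp point. The pads swing forward as they close: fully open they stand 13 mm farther back than shut.
Start: joints at [1.192, 0.264, 1.604, -0, 1.274, -0.037], TCP at [0.226, 0.636, 0.231] pointing down, gripper open.
Joint ranges: [-2.63, 2.63], [-0.94, 2.18], [0.31, 2.57], [-1.31, 4.45], [0, 2.66], [-2.55, 2.55]. Speed limits (rad/s): [2.57, 2.57, 3.14, 3.14, 3.14, 3.14].

### API

Orientations are given as a rotation vector (axis times angle).
In Python, from workcell import bot gives the robot as it stands. The module is installed in compiled form; this text tells all that it offers.
- The arm moves only by the tool jog_arm, called after "Request:" as a command line: name --argument value ..., lists and objects as JSON in quotes. Schema: {"type":"object","properties":{"increments":{"type":"object","properties":{"ticks":{"type":"array","items":{"type":"array","items":{"type":"number"},"minItems":4,"maxItems":4},"minItems":1,"maxItems":5}},"additionalProperties":false,"required":["ticks"]},"jaw":{"type":"number"},"clamp_n":{"type":"number"},"only":{"type":"string"},"quiet":{"type":"boolean"},"lines":{"type":"string"}},"required":["increments"],"additionalProperties":false}. increments is an object whose key "ticks" holds a list of rows, 1 to 5 of them, each of 4 numbers: dx, dy, dz in m, then a turn about the tool's z in rad; each row shifts and turns the commanded pose from where the row before left it, along the tool's axes as they then stand; what a row does not reach is not made up. A row lasts 1/8 s, in which the tool goes at most 0.0625 m and 0.188 rad, less where a joint would pass 70% of its speed; a pose out of reach is approached as far as the arm can. jaw is the opening from 0.0 (shut) to 1.0 (fully open), set as the call begins (left out keeps the last). The fingers move at their own pace and stop on an object; clamp_n is the grip in N (left out, the last holds). Time passes only in rows, so rows that do not move let the fingers close. The tool returns the time, the measured TCP pose, the force, the opening and the grip force at its end. only (a regular expression) keeps the lines of the reply that match it, lines (a string "A,B") keeps lines A to B, and quiet returns only ok. Input that does not fit is refused with a message, and nothing moves.
- bot.read_state(): the state, without advancing time (a new reading comes with each control period).
- bot.read_camera(name): name is "scene" or "top" or "wrist"; returns the picture (400x640x3 uint8, red, green, blue); there is no depth.
- bot.camera_info(name): a dict with "intrinsics" (3x3 intrinsics, pixels), "extrinsics" (4x4, takes a point from camera to world coordinates). Camera axes: x right, y down, z forward; pixel columns grow to the right and rows downward; lengths in m; the calibration is good to about 2 mm. The wrist camera is an equidistant fisheye: a pixel r from the principal point sees the ray r / f radians off the axis. A picture is of the moment at which its call begins: read the wrist's pose just before it. camera_info takes no time and is no camera call; for the wrist camera it gives the pose at the moment of the call.
- bot.finish_job(): hands the job in; it is judged then, once.
Trained networks look in the newest picture that a camera, given by its name, has taken for a name from the list of things; names that differ only in an ending like _2 or _b are one class to them, and where a whole thing is asked for, a point or a joint stands for the part that bears it (a point fixed in the world has none). Each returns a list of dicts, best first, with "conf" (0 to 1); they miss things now and then, are a little off and sometimes report something else, mostly with a low value. They report only what shows in the picture. A call takes as long as a camera call. They do not tell look-alikes from the thing itself.
- bot.search_frame(camera, thing): "box" ([left, top, right, bottom] in pixels, round what is visible of it).
- bot.regions_of(camera, thing): "pixels" (400x640 bool, what is visible of it) and "box" ([left, top, right, bottom] in pixels, round what is visible of it).
- bot.spot_point(camera, thing): "pixel" ([row, column] in pixels: a listed point, or the origin of a listed thing).
The state is a dict: "time": time; "q": joint angles; "joint_vel": joint speeds; "joint_torque": joint torques, N m; "tool_pos": TCP position; "tcp_rot": TCP orientation; "wrist_force": force on the tool from outside, world axes, zero at the start; "torque": the same for the moment, N m; "width": opening from 0.0 (shut) to 1.0 (fully open); "grip_force": force on a finger pad.
Only numpy, scipy, OpenCV 4.12 (cv2) and the standard library are available. Lean on these libraries where they do the work, as an engineer would, in place of code of your own. Each camera call takes 0.05 s, during which the arm holds its last target. There are 200 camera calls.

## Working session

There is one attempt and no reset: what is moved stays moved. The work goes in short steps, Python scripts to look and compute and a tool call to move; the robot and the scene stay as the last step left them, time stands still between calls to the robot, and variables do not carry over. Pictures are saved under pics/ and viewed, at most 10 in all, crops included, and the job is handed in when it is done.

```bash
mkdir -p pics; cat > h.py <<'E'
import numpy as np,cv2
from workcell import bot
from scipy.spatial.transform import Rotation as R
def ray(cam,row,col,info=None):
    i=info or bot.camera_info(cam);K=np.array(i["intrinsics"]);T=np.array(i["extrinsics"])
    x=(col-K[0,2])/K[0,0];y=(row-K[1,2])/K[1,1]
    if cam=="wrist":
        r=np.hypot(x,y);s=np.sin(r)/max(r,1e-9);d=np.array([x*s,y*s,np.cos(r)])
    else: d=np.array([x,y,1.])
    d=T[:3,:3]@d
    return T[:3,3],d/np.linalg.norm(d)
def at_z(cam,row,col,z,info=None):
    o,d=ray(cam,row,col,info);return o+d*(z-o[2])/d[2]
def proj(cam,p,info=None):
    i=info or bot.camera_info(cam);K=np.array(i["intrinsics"]);T=np.array(i["extrinsics"])
    c=T[:3,:3].T@(np.array(p)-T[:3,3])
    if cam=="wrist":
        r=np.hypot(c[0],c[1]);t=np.arctan2(r,c[2]);u=c[:2]/max(r,1e-9)*t
    else:u=c[:2]/c[2]
    return K[1,1]*u[1]+K[1,2],K[0,0]*u[0]+K[0,2]
def snap(cam,name):
    im=bot.read_camera(cam);cv2.imwrite(f"pics/{name}.png",im[:,:,::-1]);return im
def st():
    s=bot.read_state();M=R.from_rotvec(s["tcp_rot"]).as_matrix()
    return s,np.array(s["tool_pos"]),M
def togo(p,yaxis_yaw=None):
    s,t,M=st();d=M.T@(np.array(p)-t)
    print("tool-axes move",d.round(4),"z axis",M[:,2].round(3),"y yaw",np.degrees(np.arctan2(M[1,1],M[0,1])).round(1))
    if yaxis_yaw is not None:
        cur=np.arctan2(M[1,1],M[0,1]);e=(cur-yaxis_yaw+np.pi/2)%np.pi-np.pi/2
        print("turn about tool z",e.round(4),"q6",s["q"][5])
E
python3 - <<'E'
from h import *
pts={"shaver":0,"rim":.146,"load_rib":.13,"jog_rib":.13,"lock_rib":.13,"slot":.078,"blade":.008,"stand":0,"lid":0,"lug":.005,"portion_cup":0,"deli_tub":0,"salt":0}
for c in("scene","top"):
    im=snap(c,c+"0")
    for k,z in pts.items():
        for r in bot.spot_point(c,k)[:4]:
            if r["conf"]>.2: print(c,k,round(r["conf"],2),np.round(r["pixel"],1),at_z(c,*r["pixel"],z).round(4))
    print(c,np.array(bot.camera_info(c)["extrinsics"]).round(3).tolist())
E
```

```text
scene rim 0.98 [197.9 323.1] [ 0.497  -0.0549  0.146 ]
scene load_rib 0.97 [194.8 296.5] [0.5102 0.0146 0.13  ]
scene jog_rib 0.57 [185.6 302.4] [0.5449 0.0077 0.13  ]
scene lock_rib 0.72 [180.7 314.4] [ 0.5684 -0.0184  0.13  ]
scene slot 0.63 [238.2 317.9] [ 0.4271 -0.0559  0.078 ]
scene slot 0.54 [266.6 414.7] [ 0.3892 -0.2866  0.078 ]
scene slot 0.34 [273.1 315.7] [ 0.3291 -0.0709  0.078 ]
scene blade 0.75 [276.4 258.6] [0.3388 0.0731 0.008 ]
scene blade 0.65 [234.9 237.4] [0.4516 0.1668 0.008 ]
scene stand 0.93 [231.6 234.1] [0.4667 0.1827 0.    ]
scene lid 0.91 [268.3 415.5] [ 0.4414 -0.2994  0.    ]
scene lid 0.4 [204.7 279.9] [0.5865 0.0882 0.    ]
scene lug 0.66 [281.3 414.9] [ 0.3998 -0.2986  0.005 ]
scene portion_cup 0.95 [275.  315.7] [ 0.3745 -0.0605  0.    ]
scene portion_cup 0.27 [183.4 300.5] [0.6836 0.0506 0.    ]
scene deli_tub 0.81 [219.2 410.3] [ 0.6024 -0.2796  0.    ]
scene salt 0.69 [206.2 277.5] [0.5795 0.0933 0.    ]
scene salt 0.61 [274.3 313.2] [ 0.3753 -0.0541  0.    ]
scene [[0.195, -0.707, 0.68, -0.163], [-0.981, -0.138, 0.137, -0.183], [-0.003, -0.694, -
[... 481 characters left out ...]
ade 0.63 [210.7 234.1] [0.4477 0.1687 0.008 ]
top blade 0.49 [248.5 264. ] [0.3387 0.0814 0.008 ]
top stand 0.62 [209.2 231.9] [0.4522 0.1768 0.    ]
top stand 0.4 [167.4 296. ] [ 0.5748 -0.0097  0.    ]
top lid 0.76 [214.1 393. ] [ 0.438 -0.293  0.   ]
top lug 0.8 [226.3 396.1] [ 0.4025 -0.3007  0.005 ]
top portion_cup 0.67 [234.7 317.7] [ 0.3781 -0.0733  0.    ]
top deli_tub 0.56 [155.9 392.5] [ 0.6089 -0.2932  0.    ]
top salt 0.73 [168.2 259.2] [0.5725 0.0981 0.    ]
top salt 0.66 [190.3 310.7] [ 0.5075 -0.0529  0.    ]
top salt 0.26 [225.8 391.3] [ 0.4039 -0.2877  0.    ]
top [[-0.0, -0.999, 0.05, 0.418], [-1.0, -0.0, -0.003, -0.069], [0.003, -0.05, -0.999, 1.146], [0.0, 0.0, 0.0, 1.0]]
```

```bash
ls -la pics
```

```text
total 784
drwxr-xr-x 2 agent agent   4096 Nov 28 19:57 .
drwxr-xr-x 3 agent agent   4096 Nov 28 19:57 ..
-rw-r--r-- 1 agent agent 405420 Nov 28 19:57 scene0.png
-rw-r--r-- 1 agent agent 387858 Nov 28 19:57 top0.png
```

View pics/scene0.png

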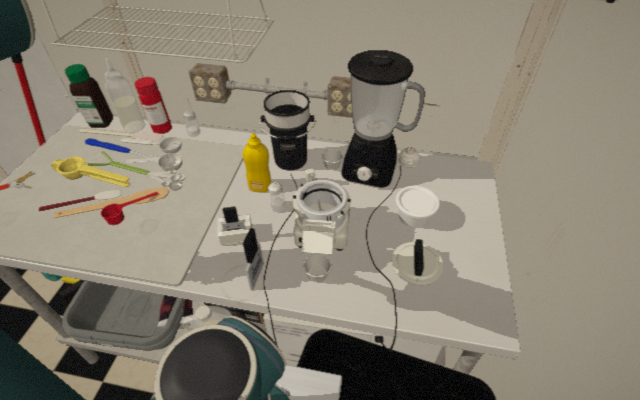

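View pics/top0.png

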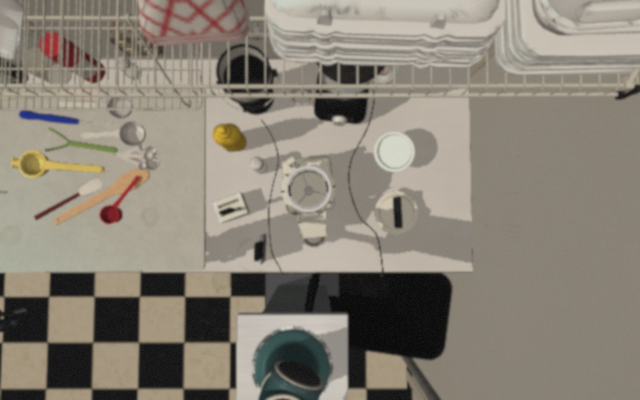

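The scene picture shows the stand with its blade at about (col 233, row 228), and a taller look-alike plate standing loose at (252, 262). The shaver is at (320, 205), the lid at (418, 260), the tub at (417, 205) and the salt at (277, 200). The top view agrees with this: stand (231, 208), rim (308, 188), lid (396, 212). I'll move over the stand for a close look.

```bash
python3 - <<'E'
from h import *
togo([.42,.20,.28],np.radians(17));s,t,M=st();print(M.round(3).tolist())
T=np.array(bot.camera_info("wrist")["extrinsics"]);print((M.T@(T[:3,3]-t)).round(3),(M.T@T[:3,:3]).round(2).tolist())
E
```

```text
tool-axes move [-0.3287 -0.3458 -0.0487] z axis [-0. -0. -1.] y yaw 70.4
turn about tool z 0.9323 q6 -0.03689731279078317
[[-0.942, 0.335, -0.0], [0.335, 0.942, -0.0], [0.0, -0.0, -1.0]]
[ 0.08   0.001 -0.143] [[-0.0, -0.95, -0.31], [1.0, 0.0, -0.0], [0.0, -0.31, 0.95]]
```

Request:
jog_arm --increments '{"ticks":[[-0.041, -0.043, -0.006, 0], [-0.041, -0.043, -0.006, 0], [-0.041, -0.043, -0.006, 0], [-0.041, -0.043, -0.006, 0], [-0.041, -0.043, -0.006, 0]]}' --jaw 1.0 --clamp_n 40

```text
time: 2.02
tool_pos: [0.3479, 0.363, 0.2618]
tcp_rot: [0.533, 3.095, 0.001]
wrist_force: [1.0, 0.4, 0.5]
width: 1.0
grip_force: 0.0
```

Request:
jog_arm --increments '{"ticks":[[-0.041, -0.043, -0.006, 0], [-0.041, -0.043, -0.006, 0], [-0.041, -0.043, -0.006, 0], [0, 0, 0, 0.18], [0, 0, 0, 0.18]]}'

```text
time: 2.65
tool_pos: [0.4205, 0.2007, 0.2797]
tcp_rot: [1.093, 2.945, 0.001]
wrist_force: [0.2, -0.6, -0.8]
width: 1.001
grip_force: 0.0
```

Request:
jog_arm --increments '{"ticks":[[0, 0, 0, 0.18], [0, 0, 0, 0.18], [0, 0, 0, 0.18], [0, 0, 0, 0]]}'

```text
time: 3.15
tool_pos: [0.42, 0.2019, 0.2794]
tcp_rot: [1.825, 2.557, 0.0]
wrist_force: [0.2, 0.4, -0.1]
width: 1.002
grip_force: 0.0
```

```bash
python3 - <<'E'
from h import *
info=bot.camera_info("wrist");snap("wrist","w1")
for k,z in {"shaver":0,"rim":.146,"load_rib":.13,"jog_rib":.13,"lock_rib":.13,"slot":.078,"blade":.008,"stand":0}.items():
    for r in bot.spot_point("wrist",k)[:3]:
        if r["conf"]>.2: print(k,round(r["conf"],2),np.round(r["pixel"],1),at_z("wrist",*r["pixel"],z,info).round(4))
togo([.45,.17,.28],.3); np.save("w1.npy",np.array(info["extrinsics"]))
E
```

```text
shaver 0.79 [309.1 315.5] [ 0.4991 -0.043   0.    ]
jog_rib 0.67 [354.3 356.3] [ 0.5445 -0.0036  0.13  ]
slot 0.69 [333.6 269.6] [ 0.4308 -0.0535  0.078 ]
blade 0.93 [187.7 327.8] [0.4456 0.1688 0.008 ]
blade 0.55 [219.6 244. ] [0.3452 0.083  0.008 ]
stand 0.85 [183.3 340.4] [0.4613 0.1787 0.    ]
tool-axes move [-0.0399  0.0181 -0.0007] z axis [ 0. -0. -1.] y yaw 18.9
turn about tool z 0.0296 q6 0.06513339804259251
```

View pics/w1.png

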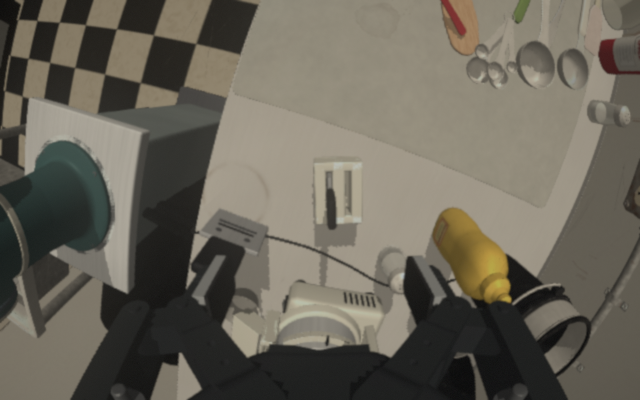

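The wrist picture shows the stand at cols 313–363, rows 157–223, with the black grip in the left slot at (331, 205). The loose larger plate is at (235, 230). I'll compute the stand's yaw and the grip position next.

```bash
python3 - <<'E'
from h import *
im=snap("wrist","w1b");info=bot.camera_info("wrist")
x0,y0=300,145
cv2.imwrite("pics/w1c.png",cv2.resize(im[y0:y0+90,x0:x0+90,::-1],(720,720)[:2],interpolation=cv2.INTER_CUBIC)[:600])
for r,c in[(160,314),(157,361),(221,363),(222,314)]:print(at_z("wrist",r,c,.042,info).round(4))
for c in("wrist",):
  for r in bot.regions_of(c,"stand")[:1]+bot.regions_of(c,"blade")[:1]:
    ys,xs=np.where(r["pixels"]);p=np.array([at_z(c,a,b,.042,info)[:2]for a,b in zip(ys,xs)],dtype=np.float32)
    print(r["conf"],r["box"],cv2.minAreaRect(p))
E
```

```text
[0.413  0.2063 0.042 ]
[0.4674 0.2293 0.042 ]
[0.5012 0.1495 0.042 ]
[0.4396 0.1272 0.042 ]
0.63 [314.2, 154.1, 364.9, 225.8] ((0.45574191212654114, 0.17837785184383392), (0.06340266019105911, 0.09322405606508255), 21.424169540405273)
0.76 [191.2, 213.5, 267.2, 275.6] ((0.335028737783432, 0.043871164321899414), (0.11948321759700775, 0.08966764807701111), 85.58773040771484)
```

View pics/w1c.png

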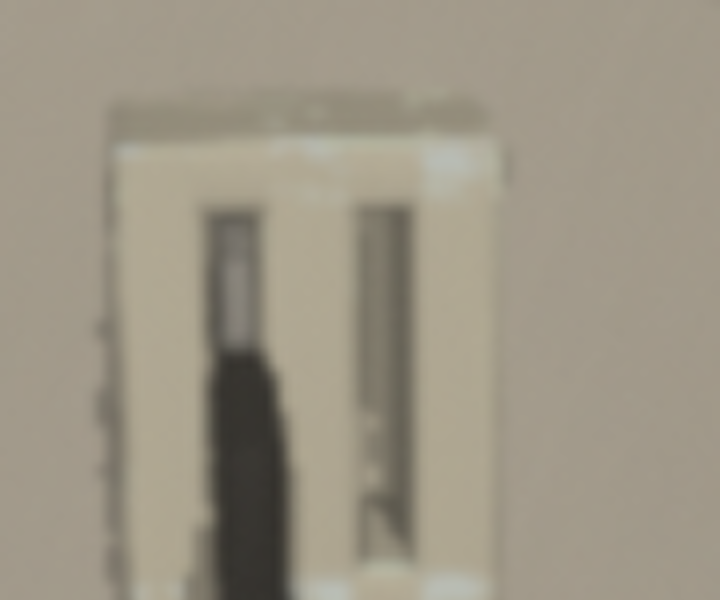

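The crop shows the top face of the stand with the blade and grip in the left slot, crop col 235, and the empty slot at crop col 387. The grip leans away from the camera only by perspective.

```bash
python3 - <<'E'
from h import *
info=bot.camera_info("wrist")
f=lambda x,y,z:at_z("wrist",145+y/8-.5*0,300+x/8,z,info)[:2]
tl,tr,bl,br=f(113,145,.042),f(500,140,.042),f(128,590,.042),f(497,590,.042)
s1,s2=f(383,208,.042),f(388,562,.042); b1=f(232,210,.042)
ang=lambda a,b:np.degrees(np.arctan2(*(b-a)[::-1]))
print("width dir",ang(tl,tr),np.linalg.norm(tr-tl),"left",ang(bl,tl),"len",np.linalg.norm(bl-tl),"right",ang(br,tr),"slot",ang(s2,s1),np.linalg.norm(s1-s2))
print("slot mid",(s1+s2)/2,"slot sep",np.linalg.norm(s1-b1))
# predict grip top with yaw
for yaw in(18,20,22):
  c,s=np.cos(np.radians(yaw)),np.sin(np.radians(yaw));ex=np.array([c,s]);ey=np.array([-s,c])
  cen=(tl+tr)/2-42e-3*ey; b=(s1+s2)/2-.024*ex
  print(yaw,"stand",cen,"blade by slot",b,"by stand",cen-.012*ex)
  for q in [b]:
    for (x,y,z) in[(-.005,.017,.12),(.005,.017,.12),(-.005,-.017,.12),(.005,-.017,.12)]:
      r,cc=proj("wrist",[*(q+x*ex+y*ey),z],info);print((round((cc-300)*8),round((r-145)*8)),end=" ")
  print()
E
```

```text
width dir 19.89817534421719 0.060902140148600147 left 110.50193134278172 len 0.07488250400672401 right 110.90109075538959 slot 111.28641621164518 0.05995964264900181
slot mid [0.46885262 0.17890316] slot sep 0.0238859993782911
18 stand [0.45602534 0.17299465] blade by slot [0.44602726 0.17148675] by stand [0.44461267 0.16928645]
(223, 440) (300, 441) (216, 681) (291, 682) 
20 stand [0.45741148 0.17347193] blade by slot [0.44629999 0.17069468] by stand [0.44613516 0.16936769]
(218, 447) (295, 446) (221, 688) (295, 686) 
22 stand [0.45878011 0.1739973 ] blade by slot [0.4466002 0.1699126] by stand [0.4476539  0.16950202]
(214, 455) (291, 451) (225, 695) (300, 691)
```

```bash
python3 - <<'E'
from h import *
togo([.4463,.1699,.088],np.radians(20.5))
E
```

```text
tool-axes move [-0.0388  0.0146  0.1913] z axis [-0. -0. -1.] y yaw 18.9
turn about tool z -0.0285 q6 0.06545562262867483
```

Request:
jog_arm --increments '{"ticks":[[-0.0388, 0.0146, 0, 0], [0, 0, 0.045, -0.0285], [0, 0, 0.045, 0], [0, 0, 0.045, 0], [0, 0, 0, 0]]}' --jaw 0.5

```text
time: 4.38
tool_pos: [0.4428, 0.1687, 0.1405]
tcp_rot: [-1.788, -2.577, 0.011]
wrist_force: [-0.3, -0.2, 0.2]
width: 0.498
grip_force: 0.0
```

```bash
python3 - <<'E'
from h import *
togo([.4463,.1699,.088],np.radians(20.5));info=bot.camera_info("wrist");im=snap("wrist","w2")
for k in("slot","rim","load_rib","jog_rib"):
  for r in bot.spot_point("wrist",k)[:2]:print(k,round(r["conf"],2),np.round(r["pixel"]),at_z("wrist",*r["pixel"],{"slot":.078,"rim":.146}.get(k,.13),info).round(4))
E
```

```text
tool-axes move [-0.0002  0.0041  0.0525] z axis [-0.009 -0.003 -1.   ] y yaw 20.5
turn about tool z -0.0002 q6 -0.046059117481062034
slot 0.28 [186. 337.] [0.4468 0.1938 0.078 ]
jog_rib 0.45 [188. 320.] [0.4311 0.2031 0.13  ]
```

View pics/w2.png

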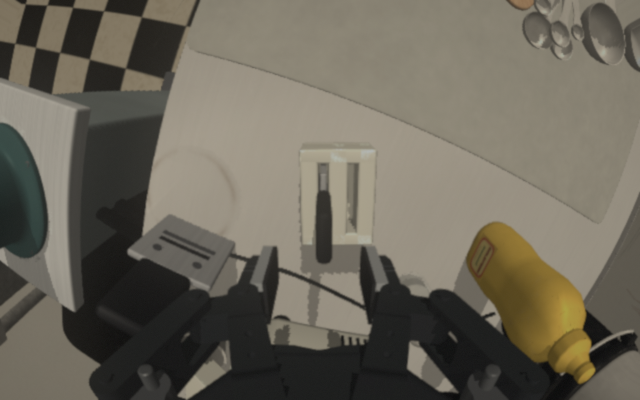

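The grip (col 323) sits nearly midway between the fingers (275 and 365), so it is a few mm towards +y.

Request:
jog_arm --increments '{"ticks":[[0, 0.0035, 0.0, 0], [0, 0, 0.026, 0], [0, 0, 0.0265, 0], [0, 0, 0, 0]]}'

```text
time: 5.12
tool_pos: [0.4483, 0.1707, 0.0906]
tcp_rot: [-1.79, -2.579, 0.004]
wrist_force: [-0.8, -0.2, 0.1]
width: 0.502
grip_force: 0.0
```

```bash
python3 - <<'E'
from h import *
togo([.4463,.1699,.088],np.radians(20.5))
E
```

```text
tool-axes move [-0.0001 -0.0021  0.0026] z axis [-0.003 -0.001 -1.   ] y yaw 20.5
turn about tool z -0.0002 q6 -0.04560487276575676
```

Request:
jog_arm --increments '{"ticks":[[0, -0.002, 0.0015, 0], [0, 0, 0, 0], [0, 0, 0, 0], [0, 0, 0, 0]]}' --jaw 0.0 --clamp_n 40

```text
time: 5.62
tool_pos: [0.4476, 0.1703, 0.0916]
tcp_rot: [-1.791, -2.581, 0.001]
wrist_force: [-3.5, -1.5, 5.2]
width: 0.11
grip_force: 39.1
```

Request:
jog_arm --increments '{"ticks":[[0, 0, 0, 0], [0, 0, 0, 0]]}'

```text
time: 5.88
tool_pos: [0.4476, 0.1703, 0.0917]
tcp_rot: [-1.791, -2.581, 0.001]
wrist_force: [-2.3, -0.7, 5.1]
width: 0.106
grip_force: 39.1
```

```bash
python3 - <<'E'
from h import *
togo([.4463,.1699,.088],np.radians(20.5))
E
```

```text
tool-axes move [ 0.     -0.0014  0.0037] z axis [-0. -0. -1.] y yaw 20.5
turn about tool z -0.0001 q6 -0.045839185636943995
```

Request:
jog_arm --increments '{"ticks":[[0, 0, -0.03, 0], [0, 0, -0.05, 0], [0, 0, -0.05, 0], [0, 0, -0.05, 0], [0, 0, 0, 0.14]]}'

```text
time: 6.5
tool_pos: [0.4511, 0.1716, 0.2771]
tcp_rot: [1.967, 2.441, 0.016]
wrist_force: [0.7, -0.1, -2.2]
width: 0.108
grip_force: 39.3
```

Request:
jog_arm --increments '{"ticks":[[0, 0, 0, 0.14], [0, 0, 0, 0]]}'

```text
time: 6.75
tool_pos: [0.4479, 0.1705, 0.2711]
tcp_rot: [2.131, 2.307, 0.002]
wrist_force: [0.7, 0.6, -0.0]
width: 0.111
grip_force: 39.2
```

```bash
python3 - <<'E'
from h import *
togo([.43,-.14,.27],np.radians(4))
E
```

```text
tool-axes move [-0.3081 -0.0424  0.001 ] z axis [ 0.002  0.    -1.   ] y yaw 4.5
turn about tool z 0.0092 q6 0.23272788652471418
```

Request:
jog_arm --increments '{"ticks":[[-0.0616, -0.0085, 0, 0], [-0.0616, -0.0085, 0, 0], [-0.0616, -0.0085, 0, 0], [-0.0616, -0.0085, 0, 0], [-0.0616, -0.0085, 0, 0]]}'

```text
time: 7.38
tool_pos: [0.4289, -0.1419, 0.2707]
tcp_rot: [2.129, 2.308, 0.001]
wrist_force: [0.9, -0.3, -0.0]
width: 0.109
grip_force: 39.2
```

Request:
jog_arm --increments '{"ticks":[[0, 0, 0, 0], [0, 0, 0, 0], [0, 0, 0, 0]]}'

```text
time: 7.75
tool_pos: [0.4293, -0.1387, 0.2702]
tcp_rot: [-2.13, -2.308, -0.0]
wrist_force: [-0.7, 0.2, -0.4]
width: 0.109
grip_force: 39.2
```

```bash
python3 - <<'E'
from h import *
info=bot.camera_info("wrist");snap("wrist","w3");togo([.43,-.06,.27],np.radians(4))
for k,z in {"rim":.146,"load_rib":.13,"jog_rib":.13,"lock_rib":.13,"slot":.078,"shaver":0,"lid":0,"lug":0.005,"portion_cup":0}.items():
    for r in bot.spot_point("wrist",k)[:3]:
        if r["conf"]>.2: print(k,round(r["conf"],2),np.round(r["pixel"],1),at_z("wrist",*r["pixel"],z,info).round(4))
E
```

```text
tool-axes move [0.0782 0.0069 0.0003] z axis [ 0.  0. -1.] y yaw 4.6
turn about tool z 0.0108 q6 -0.448188125331806
rim 0.97 [ 98.9 405.7] [ 0.4987 -0.0483  0.146 ]
load_rib 0.62 [ 95.2 327.1] [ 0.4306 -0.0526  0.13  ]
jog_rib 0.8 [ 46.6 449.7] [0.5425 0.0103 0.13  ]
lock_rib 0.6 [ 81.2 471.4] [ 0.5692 -0.0192  0.13  ]
slot 0.85 [ 91.4 325.7] [ 0.4301 -0.0477  0.078 ]
shaver 0.75 [ 96.4 375.3] [ 0.4978 -0.0452  0.    ]
lid 0.4 [ 97.9 378.1] [ 0.5017 -0.0468 -0.    ]
lug 0.67 [ 97.5 407.1] [ 0.5402 -0.0412  0.005 ]
lug 0.57 [262.2 290.3] [ 0.3994 -0.2963  0.005 ]
portion_cup 0.9 [103.7 282.9] [ 0.3767 -0.0657  0.    ]
```

View pics/w3.png

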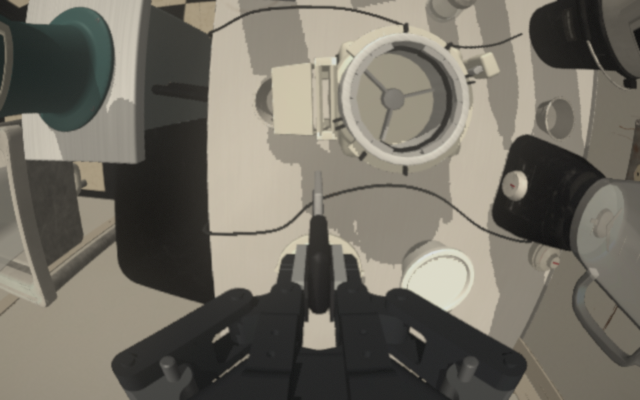

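The picture shows the drum rim centred at about (405, 99) and the slot frame as an upright bar at col 325, rows 57–140. Ribs are visible at (405, 27) and (405, 170), and the catch housing at (485, 65). The blade is held at (318, 190).

```bash
python3 - <<'E'
import cv2
im=cv2.imread("pics/w3.png")
cv2.imwrite("pics/w3c.png",cv2.resize(im[15:180,300:480],None,fx=3.6,fy=3.6,interpolation=cv2.INTER_CUBIC))
E
```

```text
(no output)
```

View pics/w3c.png

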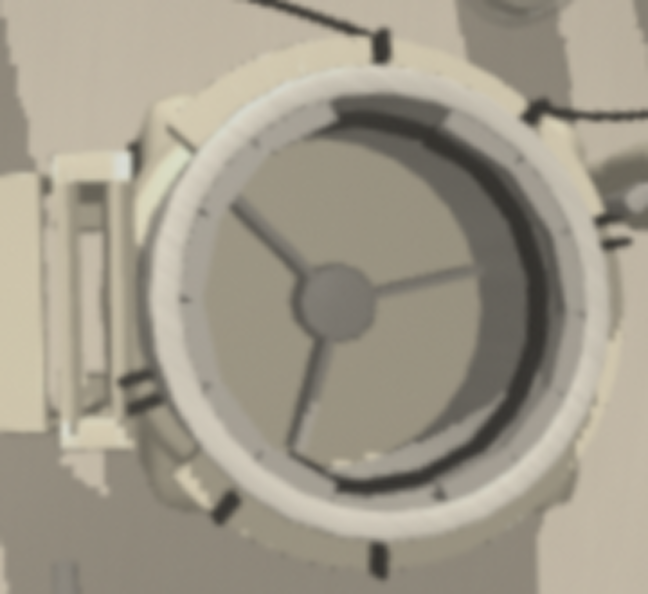

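The crop shows load ribs at (381, 45) and (379, 560), jog ribs at (537, 108) and (225, 507), and lock pairs at (612, 230) and (138, 391). The rim's outer edge spans x 150–607 and y 67–535. The slot mouth spans x 76–108 and y 182–418. Now I'll turn these into a shaver pose.

```bash
python3 - <<'E'
from h import *
info=bot.camera_info("wrist")
f=lambda x,y,z:at_z("wrist",15+(y+.5)/3.6-.5,300+(x+.5)/3.6-.5,z,info)[:2]
deg=lambda v:np.degrees(np.arctan2(v[1],v[0]))
for z in(.13,.136):
  for n,a,b,o in[("load",(381,45),(379,560),90),("jog",(537,108),(225,507),52),("lock",(612,230),(138,391),20)]:
    p,q=f(*a,z),f(*b,z);print(z,n,"mid",((p+q)/2).round(4),"r",np.linalg.norm(p-q).round(4)/2,"yaw",deg(p-q)-o)
P=[f(*p,.146)for p in[(150,300),(607,300),(378,67),(378,535)]];print("rim",(P[0]+P[1])/2,(P[2]+P[3])/2,np.linalg.norm(P[0]-P[1]),np.linalg.norm(P[2]-P[3]))
z=.13
a,b,c,d=f(76,300,z),f(108,300,z),f(92,182,z),f(92,418,z)
print("slot",(a+b)/2,(c+d)/2,np.linalg.norm(a-b),np.linalg.norm(c-d),"yaw",deg(c-d)-90, "edges",deg(f(76,190,z)-f(76,410,z))-90)
for r in [*bot.regions_of("wrist","rim")[:1]]:
  ys,xs=np.where(r["pixels"]);print("reg",r["conf"],r["box"])
# held blade: grip/plate direction
E
```

```text
0.13 load mid [ 0.5043 -0.0486] r 0.06845 yaw 5.881734040272178
0.13 jog mid [ 0.5048 -0.0479] r 0.06925 yaw 5.83088736892406
0.13 lock mid [ 0.5049 -0.0484] r 0.0691 yaw 5.815183044094692
0.136 load mid [ 0.5026 -0.0488] r 0.067 yaw 5.88173404027215
0.136 jog mid [ 0.5031 -0.0481] r 0.06775 yaw 5.8308873689241025
0.136 lock mid [ 0.5032 -0.0486] r 0.06765 yaw 5.815183044094699
rim [ 0.50109612 -0.04715023] [ 0.49895651 -0.04891489] 0.11821192127565178 0.11697090805427504
slot [ 0.42922902 -0.0563673 ] [ 0.42924844 -0.05634987] 0.007999798463212155 0.060266000569183374 yaw 4.583107959304584 edges 4.500043708008164
reg 0.94 [268.9, 22.3, 500.6, 174.9]
```

```bash
python3 - <<'E'
from h import *
info=bot.camera_info("wrist");s,t,M=st()
im=cv2.imread("pics/w3.png")
for zz in(-.0837,-.0837+.03,-.0837+.06):
  for yy in(.028,):
    for n in(-.0025,.0025):
      p=t+M@np.array([yy,n,-zz-0.0*1]);p[2]=t[2]+zz;print("plate",zz,n,np.round(proj("wrist",p,info),1))
for k in(-.005,.005):
  p=t+M@np.array([.017,k,0]);p[2]=t[2]-.0837+.1;print("grip",np.round(proj("wrist",p,info),1))
g=im.mean(2)
for r in range(166,216,4):print(r,g[r,306:332].astype(int))
E
```

```text
plate -0.0837 -0.0025 [171.3 314.6]
plate -0.0837 0.0025 [171.3 321.2]
plate -0.0537 -0.0025 [181.7 314. ]
plate -0.0537 0.0025 [181.7 321.6]
plate -0.0237 -0.0025 [195.5 313.3]
plate -0.0237 0.0025 [195.5 322.1]
grip [244.9 306.6]
grip [244.9 328.4]
166 [136 137 136 136 136 136 135 135 136 136 136 135 135 135 136 135 135 135
 135 135 135 134 134 134 135 134]
170 [136 136 136 136 135 135 135 136 134 134 133 134 133 132 131 131 134 135
 135 135 134 135 134 134 135 135]
174 [135 135 136 135 135 136 135 133 128 128 131 133 132 128 120 121 130 134
 134 134 134 134 134 133 134 134]
178 [135 135 134 135 135 136 135 134 130 128 131 133 132 130 124 120 124 132
 134 134 134 134 133 134 134 134]
182 [135 135 135 135 135 135 135 133 130 128 131 133 133 131 126 119 120 130
 133 134 134 134 134 134 134 133]
186 [135 135 134 134 134 134 134 133 130 129 131 133 133 131 127 119 119 129
 133 134 133 133 133 133 133 132]
190 [135 134 134 134 134 129 117 107 116 127 131 132 133 132 128 120 119 129
 133 133 133 133 132 133 133 133]
194 [134 133 134 133 133 125 108 104 127 151 163 167 166 162 152 137 125 128
 130 123 116 112 106  90  79  73]
198 [134 134 133 133 132 126 108 102 127 149 160 163 161 155 143 124 100  78
  73  80  93 104 108 114 123 128]
202 [133 132 125 110  94  83  74  91 125 148 157 160 159 153 143 127 117 126
 131 132 132 132 132 133 132 132]
206 [ 65  63  67  82 102 113 102 101 125 146 157 160 157 153 142 124 102  97
 119 130 132 133 132 132 132 131]
210 [130 132 133 133 132 123 102  99 123 145 155 155 152 149 140 123 102  97
 120 130 132 132 132 132 132 130]
214 [178 178 176 170 156 133 103  92 113 126 121 115 112 112 111 105 101 112
 124 129 132 132 132 132 132 131]
```

```bash
python3 - <<'E'
from h import *
togo([.4288,-.0560,.27],np.radians(5.2))
E
```

```text
tool-axes move [0.0836 0.0061 0.0003] z axis [-0. -0. -1.] y yaw 4.5
turn about tool z -0.0129 q6 -0.4478466134775987
```

Request:
jog_arm --increments '{"ticks":[[0.0416, 0.003, 0, 0], [0.042, 0.0031, 0, 0], [0, 0, 0, -0.0129], [0, 0, 0.03, 0], [0, 0, 0, 0]]}'

```text
time: 8.93
tool_pos: [0.427, -0.0563, 0.2381]
tcp_rot: [-2.116, -2.317, 0.005]
wrist_force: [0.2, 0.2, -1.8]
width: 0.104
grip_force: 39.1
```

Request:
jog_arm --increments '{"ticks":[[0, 0, 0, 0], [0, 0, 0, 0], [0, 0, 0, 0]]}'

```text
time: 9.3
tool_pos: [0.4294, -0.0565, 0.2412]
tcp_rot: [2.118, 2.318, 0.001]
wrist_force: [0.4, -0.2, -0.7]
width: 0.109
grip_force: 39.1
```

```bash
python3 - <<'E'
from h import *
togo([.4288,-.0560,.2187],np.radians(5.2))
E
```

```text
tool-axes move [ 0.0005 -0.0006  0.0225] z axis [ 0.001 -0.    -1.   ] y yaw 5.2
turn about tool z -0.0007 q6 -0.2782135170453134
```

Request:
jog_arm --increments '{"ticks":[[0.0005, -0.0006, 0.02, 0], [0, 0, 0, 0], [0, 0, 0, 0], [0, 0, 0, 0]]}'

```text
time: 9.8
tool_pos: [0.4287, -0.0558, 0.2212]
tcp_rot: [2.118, 2.319, 0.001]
wrist_force: [0.1, 0.5, -1.2]
width: 0.11
grip_force: 39.1
```

```bash
python3 - <<'E'
from h import *
togo([.4288,-.0560,.2187],np.radians(5.2));im=snap("wrist","w4")
cv2.imwrite("pics/w4c.png",cv2.resize(im[130:250,250:410,::-1],None,fx=4.8,fy=4.8,interpolation=cv2.INTER_CUBIC))
info=bot.camera_info("wrist")
g=lambda p:tuple(np.round([(proj("wrist",p,info)[1]-250)*4.8,(proj("wrist",p,info)[0]-130)*4.8]))
e=np.radians(5.2);ex=np.array([np.cos(e),np.sin(e),0]);ey=np.array([-ex[1],ex[0],0]);c=np.array([.4288,-.056,.13])
print("slot +y end corners",g(c+.03*ey-.004*ex),g(c+.03*ey+.004*ex),"y=0.02",g(c+.02*ey-.004*ex),g(c+.02*ey+.004*ex))
s,t,M=st();b=t-[0,0,.0837];print("plate",g(b+.028*ey-.0025*ex),g(b+.028*ey+.0025*ex),g(b+.028*ey-.0025*ex+[0,0,.06]))
E
```

```text
tool-axes move [-0.0002  0.      0.0025] z axis [ 0.001 -0.    -1.   ] y yaw 5.2
turn about tool z -0.0004 q6 -0.27741458747282804
slot +y end corners (np.float64(301.0), np.float64(177.0)) (np.float64(351.0), np.float64(177.0)) y=0.02 (np.float64(301.0), np.float64(237.0)) (np.float64(350.0), np.float64(237.0))
plate (np.float64(309.0), np.float64(198.0)) (np.float64(341.0), np.float64(198.0)) (np.float64(303.0), np.float64(314.0))
```

View pics/w4c.png

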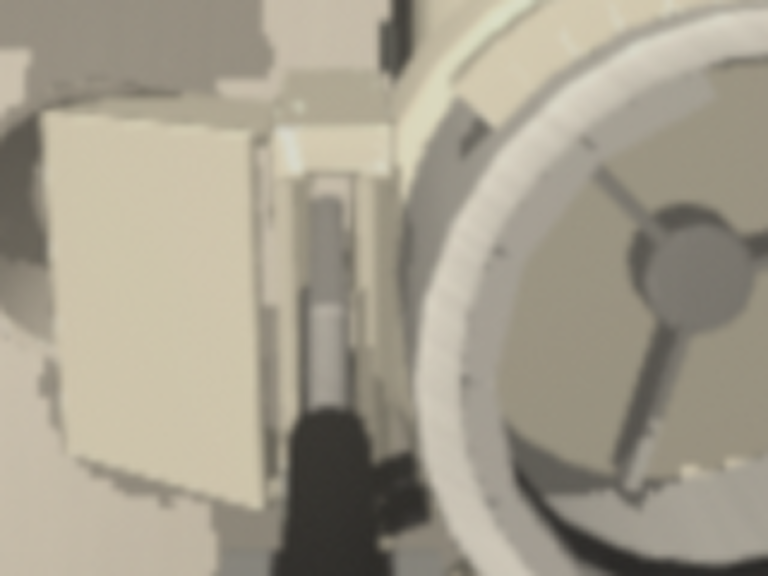

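The plate end (crop x 309–344) sits inside the slot mouth (x 305–355, upper end y 175). It is centred to within about 0.5 mm, so I'll nudge +y 0.5 mm and go down.

Request:
jog_arm --increments '{"ticks":[[0, 0.0005, 0.006, 0], [0, 0, 0.006, 0], [0, 0, 0.006, 0], [0, 0, 0, 0]]}'

```text
time: 10.35
tool_pos: [0.4286, -0.0555, 0.2016]
tcp_rot: [-2.119, -2.319, 0.0]
wrist_force: [1.3, -0.7, -0.6]
width: 0.11
grip_force: 39.1
```

Request:
jog_arm --increments '{"ticks":[[0, 0, 0.006, 0], [0, 0, 0.006, 0], [0, 0, 0, 0]]}'

```text
time: 10.72
tool_pos: [0.4286, -0.0556, 0.1897]
tcp_rot: [-2.119, -2.319, 0.0]
wrist_force: [1.6, 0.4, -1.5]
width: 0.106
grip_force: 39.1
```

```bash
python3 - <<'E'
from h import *
togo([.4288,-.0560,.1617],np.radians(5.2))
E
```

```text
tool-axes move [-0.0005  0.0002  0.028 ] z axis [-0.  0. -1.] y yaw 5.2
turn about tool z -0.0003 q6 -0.277136079801029
```

Request:
jog_arm --increments '{"ticks":[[0, 0.0005, 0.006, 0], [0, 0, 0.006, 0], [0, 0, 0.006, 0], [0, 0, 0.006, 0], [0, 0, 0, 0]]}'

```text
time: 11.35
tool_pos: [0.4289, -0.0555, 0.1656]
tcp_rot: [-2.118, -2.319, 0.001]
wrist_force: [-0.4, 0.4, -0.4]
width: 0.11
grip_force: 39.2
```

Request:
jog_arm --increments '{"ticks":[[0, 0, 0.004, 0], [0, 0, 0.002, 0], [0, 0, 0, 0], [0, 0, 0, 0]]}'

```text
time: 11.85
tool_pos: [0.4296, -0.0557, 0.1616]
tcp_rot: [2.118, 2.319, 0.001]
wrist_force: [-1.4, 0.2, 6.2]
width: 0.108
grip_force: 40.4
```

```bash
python3 - <<'E'
from h import *
togo([.4288,-.0560,.1617],np.radians(5.2))
E
```

```text
tool-axes move [-0.0002 -0.0008 -0.0001] z axis [ 0.001 -0.    -1.   ] y yaw 5.2
turn about tool z -0.0004 q6 -0.2767385895330893
```

Request:
jog_arm --increments '{"ticks":[[0, 0, 0.002, 0], [0, 0, 0, 0], [0, 0, 0, 0]]}'

```text
time: 12.22
tool_pos: [0.4301, -0.0558, 0.1615]
tcp_rot: [2.118, 2.319, 0.001]
wrist_force: [-6.4, 1.2, 16.5]
width: 0.11
grip_force: 42.2
```

Request:
jog_arm --increments '{"ticks":[[0, 0, -0.001, 0], [0, 0, 0, 0], [0, 0, 0, 0], [0, 0, 0, 0]]}' --jaw 0.35

```text
time: 12.72
tool_pos: [0.4289, -0.0555, 0.1589]
tcp_rot: [-2.118, -2.319, 0.001]
wrist_force: [0.5, 0.1, 0.2]
width: 0.354
grip_force: 0.0
```

Request:
jog_arm --increments '{"ticks":[[0, 0, -0.01, 0], [0, 0, -0.03, 0], [0, 0, -0.05, 0], [0, 0, -0.03, 0], [0, 0, 0, 0]]}'

```text
time: 13.35
tool_pos: [0.4312, -0.056, 0.2832]
tcp_rot: [2.115, 2.315, 0.006]
wrist_force: [0.3, 1.0, 0.1]
width: 0.349
grip_force: 0.0
```

```bash
python3 - <<'E'
from h import *
togo([.438,-.30,.26],np.radians(90))
E
```

```text
tool-axes move [-0.2436 -0.0155  0.0235] z axis [ 0.007 -0.001 -1.   ] y yaw 5.2
turn about tool z -1.4804 q6 -0.2767338055098628
```

Request:
jog_arm --increments '{"ticks":[[-0.0595, -0.018, 0, 0], [-0.0595, -0.018, 0, 0], [-0.0595, -0.018, 0, 0], [-0.0595, -0.018, 0, 0], [0, 0, 0, 0.184]]}' --jaw 0.8

```text
time: 13.98
tool_pos: [0.3769, -0.3025, 0.2776]
tcp_rot: [-2.332, -2.102, 0.002]
wrist_force: [0.2, 0.4, -0.6]
width: 0.799
grip_force: 0.0
```

Request:
jog_arm --increments '{"ticks":[[0, 0, 0, 0.184], [0, 0, 0, 0.184], [0, 0, 0, 0.184], [0, 0, 0, 0.184], [0, 0, 0, 0.184]]}'

```text
time: 14.6
tool_pos: [0.3783, -0.2986, 0.2776]
tcp_rot: [-3.021, -0.854, 0.002]
wrist_force: [-0.4, -0.2, -0.7]
width: 0.803
grip_force: 0.0
```

Request:
jog_arm --increments '{"ticks":[[0, 0, 0, 0.184], [0, 0, 0, 0.184], [0, 0, 0, 0.184], [0, 0, 0, 0], [0, 0, 0, 0]]}'

```text
time: 15.22
tool_pos: [0.3786, -0.2988, 0.2785]
tcp_rot: [-3.141, -0.013, 0.002]
wrist_force: [0.6, 0.6, -0.1]
width: 0.803
grip_force: 0.0
```

```bash
python3 - <<'E'
from h import *
info=bot.camera_info("wrist");im=snap("wrist","w5");togo([.438,-.30,.2],np.radians(-90))
for k,z in {"lid":0,"lug":0.005}.items():
    for r in bot.spot_point("wrist",k)[:3]:
        if r["conf"]>.2: print(k,round(r["conf"],2),np.round(r["pixel"],1),at_z("wrist",*r["pixel"],z,info).round(4))
for r in bot.regions_of("wrist","lid")[:1]:
  m=r["pixels"];print(r["conf"],r["box"])
  g=im.mean(2);b=r["box"];q=np.zeros_like(m);q[int(b[1]):int(b[3])+1,int(b[0]):int(b[2])+1]=1
  mm=((g<70)&q.astype(bool)).astype(np.uint8);n,l,s,c=cv2.connectedComponentsWithStats(mm);i=1+s[1:,4].argmax();print(s[i],c[i])
  # light mask white outline -> flange at z .026
  ys,xs=np.where(l==i);p=np.array([at_z("wrist",a,b_,.062,info)[:2]for a,b_ in zip(ys,xs)],np.float32);print("bar@.062",cv2.minAreaRect(p))
  ys,xs=np.where(m);p=np.array([at_z("wrist",a,b_,.026,info)[:2]for a,b_ in zip(ys,xs)],np.float32);print("flange",cv2.minEnclosingCircle(p),cv2.fitEllipse(cv2.convexHull(p)))
E
```

```text
tool-axes move [0.0594 0.0016 0.0786] z axis [-0.001  0.001 -1.   ] y yaw -89.6
turn about tool z 0.0076 q6 0.8434043390369342
lid 0.8 [112.5 321.5] [ 0.4431 -0.3015  0.    ]
lug 0.78 [140.3 320.2] [ 0.4056 -0.3     0.005 ]
lug 0.43 [123.8  56.9] [0.4574 0.1616 0.005 ]
0.67 [272.8, 62.8, 365.2, 162.7]
[310  78  16  72 924] [317.86038961 113.37229437]
bar@.062 ((0.4439202845096588, -0.29674065113067627), (0.08310328423976898, 0.015088115818798542), 3.092846632003784)
flange ((0.443663090467453, -0.2968641519546509), 0.06535621732473373) ((0.4438917636871338, -0.2967289984226227), (0.12128239870071411, 0.1253630518913269), 94.6050033569336)
```

View pics/w5.png

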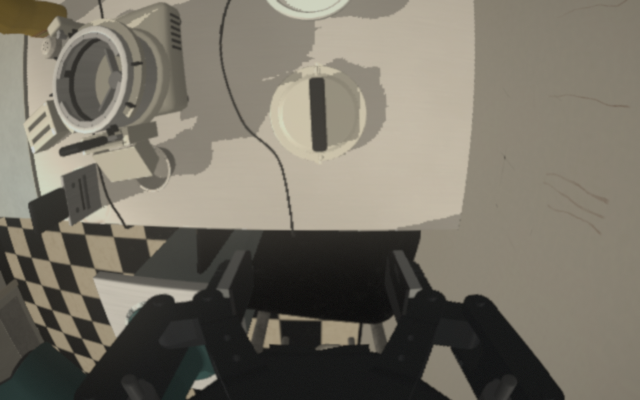

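The picture shows the lid centred at about (319, 113) with its bar running from (317, 78) to (320, 151), and the blade's black grip standing in the slot at (90, 143). The lid centre comes out at (0.4438, -0.2968) with a bar yaw of 3°.

```bash
python3 - <<'E'
from h import *
togo([.4438,-.2968,.09],np.radians(93))
E
```

```text
tool-axes move [ 0.065  -0.0018  0.1891] z axis [-0.  0. -1.] y yaw -89.6
turn about tool z -0.0461 q6 0.8446987088765276
```

Request:
jog_arm --increments '{"ticks":[[0.032, -0.0009, 0, 0], [0.033, -0.0009, 0, 0], [0, 0, 0.06, -0.0461], [0, 0, 0.06, 0], [0, 0, 0.055, 0]]}'

```text
time: 16.05
tool_pos: [0.4439, -0.2967, 0.1025]
tcp_rot: [3.14, 0.082, 0.0]
wrist_force: [1.4, -0.7, 0.6]
width: 0.804
grip_force: 0.0
```

Request:
jog_arm --increments '{"ticks":[[0, 0, 0, 0], [0, 0, 0, 0], [0, 0, 0, 0]]}'

```text
time: 16.42
tool_pos: [0.4462, -0.2987, 0.1078]
tcp_rot: [3.137, 0.081, 0.008]
wrist_force: [0.1, 0.2, -0.7]
width: 0.799
grip_force: 0.0
```

```bash
python3 - <<'E'
from h import *
togo([.4438,-.2968,.032],np.radians(93));info=bot.camera_info("wrist");im=snap("wrist","w6")
g=im.mean(2);m=(g<60).astype(np.uint8);m[:,:280]=0;m[:,360:]=0;m[230:]=0
n,l,s,c=cv2.connectedComponentsWithStats(m)
i=1+s[1:,4].argmax();print(s[i],c[i]);ys,xs=np.where(l==i);p=np.array([at_z("wrist",a,b_,.062,info)[:2]for a,b_ in zip(ys,xs)],np.float32);print(cv2.minAreaRect(p))
E
```

```text
tool-axes move [-0.0026 -0.0023  0.0758] z axis [ 0.005 -0.004 -1.   ] y yaw -87.1
turn about tool z -0.001 q6 0.8831043531118118
[ 303  158   26   72 1810] [315.7        193.86850829]
((0.4678528904914856, -0.29510319232940674), (0.047861404716968536, 0.016204796731472015), 3.462597131729126)
```

Request:
jog_arm --increments '{"ticks":[[0, 0, 0.03, 0], [0, 0, 0.03, 0], [0, 0, 0.008, 0], [0, 0, 0, 0], [0, 0, 0, 0]]}' --jaw 0.6

```text
time: 17.1
tool_pos: [0.4452, -0.2979, 0.038]
tcp_rot: [3.139, 0.081, 0.004]
wrist_force: [0.1, -0.6, 0.4]
width: 0.601
grip_force: 0.0
```

```bash
python3 - <<'E'
from h import *
togo([.4438,-.2966,.033],np.radians(93.2))
E
```

```text
tool-axes move [-0.0013 -0.0014  0.005 ] z axis [ 0.002 -0.002 -1.   ] y yaw -87.1
turn about tool z -0.0045 q6 0.8832589217728268
```

Request:
jog_arm --increments '{"ticks":[[-0.0010, -0.0008, 0.004, -0.0045], [0, 0, 0, 0], [0, 0, 0, 0]]}'

```text
time: 17.48
tool_pos: [0.4429, -0.2962, 0.0324]
tcp_rot: [3.14, 0.088, 0.0]
wrist_force: [0.3, 0.1, 1.0]
width: 0.598
grip_force: 0.0
```

Request:
jog_arm --increments '{"ticks":[[0, 0, 0, 0], [0, 0, 0, 0], [0, 0, 0, 0], [0, 0, 0, 0], [0, 0, 0, 0]]}' --jaw 0.0 --clamp_n 100

```text
time: 18.1
tool_pos: [0.4431, -0.2964, 0.0326]
tcp_rot: [3.14, 0.088, 0.001]
wrist_force: [-0.7, -0.1, 3.0]
width: 0.192
grip_force: 98.1
```

```bash
python3 - <<'E'
from h import *
togo([.4438,-.2966,.033],np.radians(93.2))
E
```

```text
tool-axes move [ 0.0007  0.0003 -0.0004] z axis [ 0. -0. -1.] y yaw -86.8
turn about tool z -0.0 q6 0.878740409415231
```

Request:
jog_arm --increments '{"ticks":[[0, 0, -0.03, 0], [0, 0, -0.055, 0], [0, 0, -0.055, 0], [0, 0, -0.055, 0], [0, 0, -0.045, 0]]}'

```text
time: 18.73
tool_pos: [0.4427, -0.2961, 0.2737]
tcp_rot: [3.14, 0.088, 0.0]
wrist_force: [1.7, -0.9, -3.2]
width: 0.191
grip_force: 97.8
```

```bash
python3 - <<'E'
from h import *
togo([.4995,-.0486,.272],np.radians(5.7))
# shelf: scene ray for lower edge point, find (x,y,z) whose top projection row ~ 88
for px in[(57,237),(42,60)]:
  o,d=ray("scene",*px)
  for s in np.arange(.5,1.6,.1):
    p=o+d*s;print(px,p.round(2),np.round(proj("top",p)))
E
```

```text
tool-axes move [ 0.0705 -0.2439  0.0016] z axis [ 0. -0. -1.] y yaw -86.8
turn about tool z 1.5271 q6 0.8787377630243899
(57, 237) [ 0.25 -0.    0.62] [349. 266.]
(57, 237) [0.33 0.03 0.57] [281. 245.]
(57, 237) [0.41 0.07 0.53] [224. 227.]
(57, 237) [0.5  0.11 0.49] [175. 212.]
(57, 237) [0.58 0.14 0.44] [132. 199.]
(57, 237) [0.66 0.18 0.4 ] [ 95. 188.]
(57, 237) [0.74 0.21 0.36] [ 62. 178.]
(57, 237) [0.83 0.25 0.31] [ 33. 169.]
(57, 237) [0.91 0.29 0.27] [  7. 161.]
(57, 237) [0.99 0.32 0.22] [-17. 153.]
(57, 237) [1.07 0.36 0.18] [-38. 147.]
(42, 60) [0.17 0.15 0.66] [429. 137.]
(42, 60) [0.23 0.21 0.62] [362. 100.]
(42, 60) [0.3  0.28 0.59] [305.  68.]
(42, 60) [0.37 0.34 0.55] [255.  41.]
(42, 60) [0.43 0.41 0.52] [212.  16.]
(42, 60) [0.5  0.48 0.48] [173.  -5.]
(42, 60) [0.57 0.54 0.45] [139. -25.]
(42, 60) [0.63 0.61 0.41] [108. -42.]
(42, 60) [0.7  0.67 0.37] [ 80. -57.]
(42, 60) [0.76 0.74 0.34] [ 55. -71.]
(42, 60) [0.83 0.81 0.3 ] [ 32. -84.]
```

Request:
jog_arm --increments '{"ticks":[[0.0141, -0.0488, 0, 0], [0.0141, -0.0488, 0, 0], [0.0141, -0.0488, 0, 0], [0.0141, -0.0488, 0, 0], [0.0141, -0.0488, 0, 0]]}'

```text
time: 19.35
tool_pos: [0.4991, -0.047, 0.271]
tcp_rot: [-3.14, -0.087, 0.002]
wrist_force: [0.6, 0.2, -2.3]
width: 0.19
grip_force: 98.3
```

Request:
jog_arm --increments '{"ticks":[[0, 0, 0, -0.1794], [0, 0, 0, -0.1794], [0, 0, 0, -0.1794], [0, 0, 0, -0.1794], [0, 0, 0, -0.1794]]}'

```text
time: 19.98
tool_pos: [0.4988, -0.0485, 0.2708]
tcp_rot: [-2.786, -1.448, 0.003]
wrist_force: [0.8, 0.8, -3.5]
width: 0.191
grip_force: 98.7
```

Request:
jog_arm --increments '{"ticks":[[0, 0, 0, -0.1794], [0, 0, 0, -0.1794], [0, 0, 0, -0.1794], [0, 0, 0, -0.1794], [0, 0, 0, 0]]}'

```text
time: 20.6
tool_pos: [0.499, -0.0485, 0.271]
tcp_rot: [-2.109, -2.326, 0.002]
wrist_force: [-0.2, 0.8, -2.8]
width: 0.196
grip_force: 98.7
```

Request:
jog_arm --increments '{"ticks":[[0, 0, 0, 0], [0, 0, 0, 0]]}'

```text
time: 20.85
tool_pos: [0.4995, -0.0486, 0.272]
tcp_rot: [-2.11, -2.327, 0.0]
wrist_force: [-0.3, 0.4, -2.8]
width: 0.193
grip_force: 98.7
```

```bash
python3 - <<'E'
from h import *
togo([.5005,-.0491,.172],np.radians(5.7))
E
```

```text
tool-axes move [-0.0006  0.0009  0.1   ] z axis [-0.  0. -1.] y yaw 5.6
turn about tool z -0.0015 q6 -0.24469197849564833
```

Request:
jog_arm --increments '{"ticks":[[-0.0006, 0.0009, 0.03, 0], [0, 0, 0.03, 0], [0, 0, 0.025, 0], [0, 0, 0, 0], [0, 0, 0, 0]]}'

```text
time: 21.48
tool_pos: [0.5013, -0.0493, 0.1883]
tcp_rot: [2.108, 2.328, 0.001]
wrist_force: [-0.1, -0.9, -1.7]
width: 0.193
grip_force: 98.6
```

Request:
jog_arm --increments '{"ticks":[[0, 0, 0, 0]]}'

```text
time: 21.6
tool_pos: [0.5019, -0.0494, 0.189]
tcp_rot: [2.107, 2.327, 0.003]
wrist_force: [-0.3, -0.5, -3.2]
width: 0.193
grip_force: 98.6
```

```bash
python3 - <<'E'
from h import *
togo([.5005,-.0491,.1606],np.radians(5.7));im=snap("wrist","w7")
E
```

```text
tool-axes move [ 0.0004 -0.0014  0.0284] z axis [ 0.003 -0.    -1.   ] y yaw 5.7
turn about tool z -0.0001 q6 -0.2467812995469071
```

View pics/w7.png

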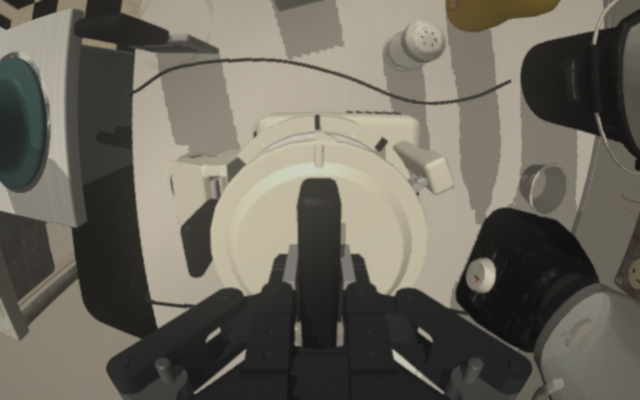

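The lid's pointer (319, 155) and the left loading rib (317, 121) line up. The blade grip stands in the slot at (200, 235), clear of the flange. Lowering the lid now.

Request:
jog_arm --increments '{"ticks":[[0, -0.0006, 0.006, 0], [0, 0, 0.006, 0], [0, 0, 0.004, 0], [0, 0, 0, 0], [0, 0, 0, 0]]}'

```text
time: 22.28
tool_pos: [0.5001, -0.0492, 0.1713]
tcp_rot: [-2.108, -2.329, 0.0]
wrist_force: [0.2, 0.8, -2.8]
width: 0.192
grip_force: 98.6
```

```bash
python3 - <<'E'
from h import *
togo([.5005,-.0491,.1606],np.radians(5.7));print(st()[0]["torque"])
E
```

```text
tool-axes move [0.0001 0.0004 0.0107] z axis [-0. -0. -1.] y yaw 5.7
turn about tool z 0.0001 q6 -0.24728579151670332
[-0.00815875  0.0465058  -0.01668495]
```

Request:
jog_arm --increments '{"ticks":[[0, 0.0002, 0.004, 0], [0, 0, 0.004, 0], [0, 0, 0, 0], [0, 0, 0, 0]]}'

```text
time: 22.78
tool_pos: [0.5002, -0.0492, 0.1632]
tcp_rot: [-2.108, -2.329, 0.0]
wrist_force: [0.4, -0.0, -2.3]
width: 0.192
grip_force: 98.8
```

Request:
jog_arm --increments '{"ticks":[[0, 0, 0.003, 0], [0, 0, 0, 0], [0, 0, 0, 0]]}'

```text
time: 23.15
tool_pos: [0.5006, -0.0492, 0.1606]
tcp_rot: [2.108, 2.329, 0.001]
wrist_force: [0.3, 0.9, -0.5]
width: 0.194
grip_force: 99.0
```

```bash
python3 - <<'E'
from h import *
togo([.5005,-.0491,.1606],np.radians(5.7));print(st()[0]["torque"])
E
```

```text
tool-axes move [ 0.0001 -0.0001 -0.    ] z axis [ 0.001 -0.    -1.   ] y yaw 5.7
turn about tool z 0.0001 q6 -0.24721709321549085
[ 0.12349132 -0.02430725  0.03111234]
```

Request:
jog_arm --increments '{"ticks":[[0, 0, 0.001, 0], [0, 0, 0, 0], [0, 0, 0, 0]]}'

```text
time: 23.52
tool_pos: [0.5006, -0.0492, 0.1606]
tcp_rot: [2.108, 2.329, 0.001]
wrist_force: [-3.0, 0.4, 4.7]
width: 0.195
grip_force: 100.0
```

Request:
jog_arm --increments '{"ticks":[[0, 0, 0, 0.08], [0, 0, 0, 0.08], [0, 0, 0, 0.08], [0, 0, 0, 0]]}'

```text
time: 24.02
tool_pos: [0.5009, -0.0494, 0.1605]
tcp_rot: [2.37, 2.06, 0.001]
wrist_force: [-0.8, 0.1, 5.6]
width: 0.195
grip_force: 100.0
```

```bash
python3 - <<'E'
from h import *
togo([.5005,-.0491,.1606],np.radians(5.7-38));print(st()[0]["torque"])
E
```

```text
tool-axes move [ 0.0002 -0.0005 -0.0001] z axis [ 0.002 -0.    -1.   ] y yaw -8.0
turn about tool z 0.4239 q6 -0.007668414009401978
[ 0.05605482  0.28628245 -0.10886985]
```

Request:
jog_arm --increments '{"ticks":[[0, 0, 0, 0.1], [0, 0, 0, 0.1], [0, 0, 0, 0.1], [0, 0, 0, 0.09], [0, 0, 0, 0]]}'

```text
time: 24.65
tool_pos: [0.5006, -0.0493, 0.1605]
tcp_rot: [2.725, 1.562, 0.001]
wrist_force: [-3.8, 0.8, 5.9]
width: 0.194
grip_force: 100.2
```

Request:
jog_arm --increments '{"ticks":[[0, 0, 0, 0], [0, 0, 0, 0]]}'

```text
time: 24.9
tool_pos: [0.5006, -0.0493, 0.1605]
tcp_rot: [2.725, 1.563, 0.001]
wrist_force: [-3.2, 1.5, 5.6]
width: 0.191
grip_force: 100.2
```

```bash
python3 - <<'E'
from h import *
togo([.5005,-.0491,.1606],np.radians(5.7-38));print(st()[0]["torque"])
info=bot.camera_info("wrist");im=snap("wrist","w8")
s,t,M=st();ax=np.array([.5005,-.0488,0])
for k,z in{"jog_rib":.136,"load_rib":.136,"lock_rib":.136,"lug":.133,"lid":.128}.items():
  for r in bot.spot_point("wrist",k)[:3]:
    if r["conf"]>.25:
      p=at_z("wrist",*r["pixel"],z,info)-ax;print(k,round(r["conf"],2),np.round(r["pixel"]),"deg",np.degrees(np.arctan2(p[1],p[0])).round(1),"r",np.hypot(p[0],p[1]).round(4))
# bar direction in image at top z=.190
g=im.mean(2);m=(g<62).astype(np.uint8);m[260:]=0;m[:130]=0
n,l,S,c=cv2.connectedComponentsWithStats(m)
for i in range(1,n):
  if S[i,4]>300:
    ys,xs=np.where(l==i);p=np.array([at_z("wrist",a,b,.19,info)[:2]for a,b in zip(ys,xs)],np.float32);print(S[i],cv2.minAreaRect(p))
E
```

```text
tool-axes move [ 0.0001 -0.0002 -0.0001] z axis [ 0.001 -0.    -1.   ] y yaw -30.3
turn about tool z 0.0346 q6 0.38144189176922255
[ 0.15784458  0.46120205 -0.04184046]
jog_rib 0.61 [127. 319.] deg 59.0 r 0.0663
load_rib 0.8 [152. 246.] deg 96.8 r 0.0663
lid 0.97 [232. 323.] deg -7.0 r 0.0032
[  0 130  22  27 376] ((0.3929528594017029, 0.10791151970624924), (0.01747073419392109, 0.021240998059511185), 89.33575439453125)
[ 23 130  33  39 754] ((0.41518768668174744, 0.0876026526093483), (0.02111627720296383, 0.02123929187655449), 89.76737213134766)
[  21  130  165  130 6977] ((0.42458924651145935, 0.04639968276023865), (0.06622889637947083, 0.11861404776573181), 54.67575454711914)
[ 430  130  210  109 9820] ((0.6409616470336914, -0.06654374301433563), (0.059607625007629395, 0.16500648856163025), 59.67871856689453)
[  0 161  23  47 571] ((0.37082439661026, 0.08766834437847137), (0.021203018724918365, 0.02115822583436966), 89.65523529052734)
[ 298  179   66   81 3407] ((0.5224828720092773, -0.022233644500374794), (0.03459606692194939, 0.02740664780139923), 59.29332733154297)
```

Request:
jog_arm --increments '{"ticks":[[0, 0, 0, 0.025], [0, 0, 0, 0], [0, 0, 0, 0], [0, 0, 0, 0]]}'

```text
time: 25.7
tool_pos: [0.5006, -0.0492, 0.1605]
tcp_rot: [2.743, 1.53, 0.001]
wrist_force: [-2.5, 0.5, 5.9]
width: 0.192
grip_force: 100.2
```

```bash
python3 - <<'E'
from h import *
im=snap("wrist","w9");info=bot.camera_info("wrist");T=[]
for i in range(8):
  bot.read_camera("wrist");T.append(st()[0]["torque"])
print(np.mean(T,0).round(3),np.std(T,0).round(3));togo([.5005,-.0491,.1606],np.radians(5.7-38))
g=im.mean(2)
for r in(122,126,130,134,140,146,150,154,158,162,166,170,174,178,182):
  print(r,g[r,296:346].astype(int).tolist())
for k in("blade","slot"):
  for q in bot.spot_point("top",k)[:3]+[]:print(k,q)
bot.read_camera("top")
for k,z in{"blade":.078,"portion_cup":0,"deli_tub":0,"salt":0,"lid":.128}.items():
  for q in bot.spot_point("top",k)[:3]:
    if q["conf"]>.3:print(k,round(q["conf"],2),at_z("top",*q["pixel"],z).round(3))
E
```

```text
[0.12  0.451 0.225] [0.015 0.033 0.021]
tool-axes move [ 0.0001 -0.0002 -0.    ] z axis [ 0.001 -0.    -1.   ] y yaw -31.7
turn about tool z 0.0104 q6 0.4059286479567647
122 [157, 156, 158, 158, 158, 158, 158, 158, 159, 158, 159, 159, 159, 158, 158, 157, 157, 157, 155, 143, 114, 75, 56, 55, 56, 62, 85, 111, 118, 120, 129, 143, 154, 157, 158, 157, 158, 158, 157, 157, 157, 157, 157, 157, 157, 155, 152, 148, 145, 142]
126 [158, 158, 158, 158, 157, 158, 158, 158, 157, 158, 158, 158, 158, 158, 158, 158, 157, 157, 154, 142, 114, 75, 57, 55, 54, 62, 86, 111, 117, 117, 117, 118, 120, 128, 141, 151, 155, 157, 157, 157, 158, 158, 158, 157, 158, 158, 158, 158, 157, 158]
130 [158, 157, 157, 157, 158, 158, 160, 160, 159, 158, 158, 158, 158, 158, 158, 157, 157, 157, 155, 144, 123, 104, 97, 97, 95, 95, 100, 112, 116, 117, 117, 118, 117, 117, 117, 118, 120, 127, 141, 154, 157, 158, 158, 158, 157, 157, 157, 158, 157, 157]
134 [157, 158, 157, 157, 157, 158, 162, 164
[... 2647 characters left out ...]
 87, 87, 93, 112, 131, 144, 150, 155, 158, 157, 157, 157, 157, 157, 158, 158, 157, 157, 157]
182 [158, 158, 158, 158, 153, 133, 97, 65, 52, 50, 50, 51, 51, 50, 49, 50, 51, 49, 49, 49, 50, 49, 48, 48, 49, 48, 49, 48, 49, 48, 48, 49, 48, 47, 48, 47, 48, 48, 58, 86, 122, 146, 155, 156, 156, 157, 157, 156, 157, 157]
blade {'pixel': [227.6, 395.7], 'conf': 0.66}
blade {'pixel': [210.7, 234.1], 'conf': 0.63}
blade {'pixel': [248.5, 264.0], 'conf': 0.49}
slot {'pixel': [216.3, 313.2], 'conf': 0.95}
blade 0.61 [0.356 0.063 0.078]
blade 0.44 [ 0.428 -0.048  0.078]
portion_cup 0.58 [ 0.384 -0.068  0.   ]
deli_tub 0.71 [ 0.607 -0.296  0.   ]
salt 0.44 [0.577 0.089 0.   ]
lid 0.73 [ 0.502 -0.051  0.128]
```

The bar (centre col 319), pointer (319) and jog rib (319.5) are in line. The spring torque is steady at 0.22 Nm, well before the catch, and the neighbouring objects have not moved. Handing in.

```bash
python3 -c "
from workcell import bot
print(bot.finish_job())"
```

```text
the job is handed in; nothing more can be done
None
```

I handed the job in at about 26 s of the 72 s allowed: the blade is fully down in the slot and released, and the lid is seated, twisted about 37° clockwise and held with its bar in line with the jog rib, short of the lock catch; the cup, tub and salt shaker were not touched.

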